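Plug the airbrush moisture trap into its push-in air coupling and tug-test it

ROBOT

A 6-joint arm with a two-finger parallel gripper is mounted at the origin on the work surface. World frame = base frame: x ahead of the robot, y to its left, z up, the work surface at z = 0. Lengths are in mm, angles in rad, forces in N, time in s.
With the tool pointing down it reaches from about 300 to 825 mm from the base axis. Payload 5.4 kg.
Tool frame: the origin (TCP) lies midway between the tips of the shut fingers; the grasp point (between the pads) lies 19 mm behind it; z points along the fingers, y is the line along which they close (so a half turn about z gives the same grasp; the last joint's range is limited). The gripper opens to 92 mm and grips with 3 to 60 N. Pads are 20 mm wide; open, the fingers measure 128 mm over their backs; the gripper's body (75 mm by 189 mm) begins 69 mm behind the grasp point.
Start: joints at [-1.484, 0.158, 1.597, -0, 1.386, -0.21], TCP at [168.142, -549.849, 214.601] pointing down, gripper open.
Joint ranges: [-2.91, 2.91], [-0.94, 2.29], [0.18, 2.7], [-1.29, 4.43], [0.17, 2.64], [-3, 3]. Speed limits (rad/s): [2.57, 2.57, 3.14, 3.14, 3.14, 3.14].

INTERFACE

Orientations are given as a rotation vector (axis times angle).
In Python, from plant import manip gives the robot as it stands. The module is installed in compiled form; this text tells all that it offers.
- The arm moves only by the tool arm_command, never from a script. Its argument "moves" is a list of rows, each a list of 6 numbers: the shift along the tool's x, y, z in m, then the turn, a rotation vector about the tool's x, y, z in rad. A call has 1 to 20 rows; each row is the pose to reach, as a shift and turn from the pose commanded when the call began, along the tool's axes at that moment; what a row does not reach only later rows make up. A row lasts 1/12 s, in which the tool goes at most 41.7 mm and 7.16 degrees, less where a joint would pass 70% of its speed; a pose out of reach is approached as far as the arm can. A call with a gripper value outside its range is refused whole. "gripper" is the opening, from 0 (shut) to 1 (fully open), set as the call begins (left out, the last holds). The fingers move at their own pace and stop on an object; "squeeze" is the grip in N (left out, the last holds). Time passes only in rows, so rows that repeat a pose let the fingers close. It gives the time, the measured TCP pose, the force, the opening and the grip force at its end, in the units of the state.
- manip.get_state(): the state, without advancing time (a new reading comes with each control period).
- manip.grab_frame(name): name is "scene" or "top" or "wrist"; returns a dict with "image" (480x640x3 uint8, blue, green, red), "depth" (480x640 float32, mm along the optical axis (not along the pixel's ray), 0 where there is no reading), "fx", "fy", "cx", "cy" (pixels), "xyz" and "rotation" of the camera in the world; the wrist camera has in their place "tool_from_camera" (4x4, takes a point from camera to tool coordinates, whose origin is the TCP and whose axes are the flange's). Camera axes: x right, y down, z forward; pixel columns grow to the right and rows downward; lengths in mm; the calibration is good to about 2 mm. The wrist camera is an equidistant fisheye: a pixel r from the principal point sees the ray r / f radians off the axis. A picture is of the moment at which its call begins: read the wrist's pose just before it.
- manip.hand_in(): hands the job in; it is judged then, once.
The state is a dict: "time_s": time; "joint_pos": joint angles; "qd": joint speeds; "effort": joint torques, N m; "tool_pos": TCP position; "orientation": TCP orientation; "wrist_force": force on the tool from outside, world axes, zero at the start; "ft_torque": the same for the moment, N m; "finger_gap": finger opening in mm; "grip_force": force on a finger pad.
Only numpy, scipy, OpenCV 4.12 (cv2) and the standard library are available. Lean on these libraries where they do the work, as an engineer would, in place of code of your own. Each camera call takes 0.05 s, during which the arm holds its last target. There are 200 camera calls.

TASK

Lift the blue moisture trap out of its wooden stand and push its tube straight down into the mouth of the steel air coupling until it locks, past the first springy resistance and fully home; then, still holding it, tug it upward until you feel the lock take the load and give a few millimetres, and keep that pull for about a second to prove that it holds. Let go and leave it locked in, upright. Never press or pull on it with more than about 25 N, and do not disturb the three loose paint jars.

Things in the scene. Friction and masses are not known exactly. Their poses are not given: they have to be found in the camera images.
- trap: moisture trap, 0.12-0.2 kg, 120 mm tall: blue round grip body (34 mm diameter) over an aluminium tube (18 mm diameter, 60 mm long). Origin: centre of the tube's lower tip; z up the tube. Nose tapers from 10 to 18 mm over the lowest 5 mm; locking groove (11 mm diameter) 10 to 18.5 mm above the tip. Starts upright, hung by the body's flat underside on the stand
- trap_grip (a point): point on the trap's axis 95 mm above its tip, inside the blue grip body, which spans 60 to 120 mm above the tip; axes as the trap's
- stand: fixed wooden block 90 x 90 x 65 mm high with one vertical 25 mm hole in its centre. Origin: centre of its underside; z up
- coupling: fixed steel push-in air coupling, upright, 44 mm diameter, 85 mm high, on a grey 80 x 80 mm flange, with an orange band (decoration) and a small gauge on its +x side, at most 77 mm high. Origin: centre of its underside; z up. When locked, the trap's tip settles 47 to 55 mm above this origin
- mouth (a point): centre of the coupling's open top, 85 mm above its origin: a funnel 30 mm wide narrowing over 8 mm to a 20 mm bore. 18 to 26 mm below it (differs from coupling to coupling, unseen: feel for it) the tip meets sprung pawls and valve, about 3 N growing to 7-9 N; after 14 to 15 mm more the pawls snap into the groove, at 15.5 mm is a hard stop. Unlocked, the spring pushes the tube up again
- lock (a joint): lift of the lock ring inside the coupling, m: 0 at rest, up to 0.008. It is sprung and rises only when a locked tube is pulled up: a pull of about 5 N begins to lift it, then about 1.3 N per mm up to a firm stop at 8 mm
- jar_red: loose dark red paint jar with white cap, 42 mm diameter, 72 mm high; origin: centre of its underside
- jar_black: loose black paint jar with white cap, same size; origin: centre of its underside
- jar_ochre: loose ochre paint jar with white cap, same size; origin: centre of its underside
Not all that is in view belongs to the job. Several things have the shape of the trap; the one meant has the colours described above.

How it is judged:
By the outcome, as a careful person would: the job done as asked, in the order asked, and still so for the second after the job is handed in, with the robot touching nothing.
It also fails if it takes over 59 s, if anything falls off the work surface, if the arm or the gripper's body presses on something with over 40 N, if the wrist force passes 120 N, or if a joint passes its speed limit or range.

## Working session

There is one attempt and no reset: what is moved stays moved. The work goes in short steps, Python scripts to look and compute and a tool call to move; the robot and the scene stay as the last step left them, time stands still between calls to the robot, and variables do not carry over. Pictures are saved under pics/ and viewed, at most 10 in all, crops included, and the job is handed in when it is done.

Besides the shell and the picture viewer there is one more tool, called after ">>>" as name(argument=value, ...), one argument or row to a line, values as JSON. arm_command: Moves the arm, as the interface text tells. Its arguments: {"type":"object","properties":{"moves":{"type":"array"},"gripper":{"type":"number"},"squeeze":{"type":"number"}},"required":["moves"]}

```bash
mkdir -p pics
cat > h.py <<'E'
import numpy as np, cv2
from plant import manip
def world(f,u,v,z=None):
    """pixel -> world via depth, or ray onto plane z"""
    d=np.array([(u-f['cx'])/f['fx'],(v-f['cy'])/f['fy'],1.0])
    R=np.array(f['rotation']); c=np.array(f['xyz'])
    if R.shape!=(3,3): R=cv2.Rodrigues(R.astype(float))[0]
    r=R@d
    if z is None: return c+r*f['depth'][int(v),int(u)]
    return c+r*((z-c[2])/r[2])
E
python3 - <<'E'
from h import *
import pickle
print({k:v for k,v in manip.get_state().items()})
for n in('scene','top'):
    f=manip.grab_frame(n); pickle.dump(f,open(n+'.pkl','wb')); cv2.imwrite(f'pics/{n}1.png',f['image'])
    print(n,f['fx'],f['cx'],f['cy'],f['xyz'],f['rotation'])
E
```

```text
{'time_s': 0.0, 'joint_pos': array([-1.48409807e+00,  1.59052386e-01,  1.59820014e+00,  2.20478280e-05,
        1.38621982e+00, -2.10141690e-01]), 'qd': array([ 0.00051494,  0.00012202, -0.00136017, -0.00176065, -0.00020093,
       -0.00041536]), 'effort': array([ 1.33513131e-03, -3.85574698e+01, -3.22104013e+01,  7.02892710e-02,
        3.80370277e-02, -1.71383849e-04]), 'tool_pos': array([ 168.09614917, -549.23178465,  213.63313176]), 'orientation': array([-3.10520062e+00, -4.64281548e-01, -2.15970237e-04]), 'wrist_force': array([-0.63377187,  0.43077134, -0.24983156]), 'ft_torque': array([ 0.04181527,  0.02440851, -0.06092013]), 'grip_force': 0.0, 'finger_gap': 92.09211195400519}
scene 594.6315603008971 321.40432964826925 239.22102527240216 [908.83231331 239.73497513 856.45404015] [-1.34544989 -2.47896574  0.65736508]
top 475.77410162389526 314.2663917848199 232.31191831878337 [380.74488931   6.96936783 998.33665451] [-2.15276243  2.12207759 -0.23297406]
```

View pics/scene1.png

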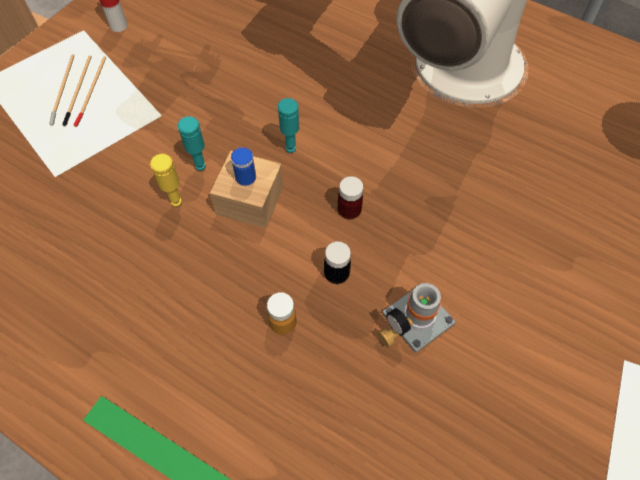

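View pics/top1.png

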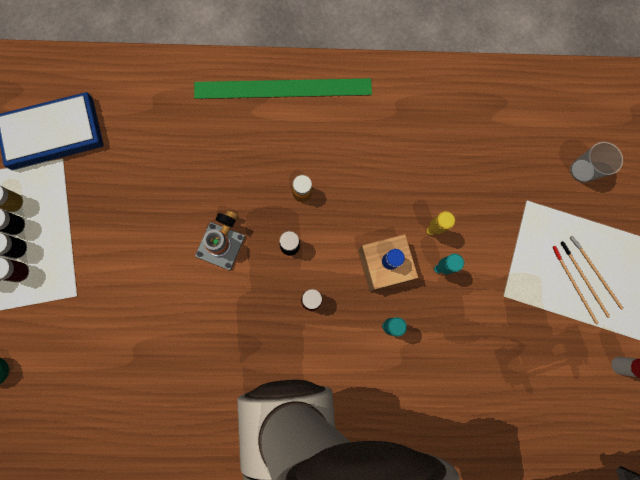

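Candidates (top view): blue on the stand (393,258), teal (452,264), teal (396,327), yellow (443,222). By the description it is the blue one hanging in the stand, at scene pixel (244,167).

```bash
cat > m.py <<'E'
from h import *
import pickle
def pts(f):
    v,u=np.mgrid[0:480,0:640]; R=cv2.Rodrigues(np.array(f['rotation'],float))[0]
    d=np.stack([(u-f['cx'])/f['fx'],(v-f['cy'])/f['fy'],np.ones_like(u,float)],-1)*f['depth'][...,None]
    return d@R.T+f['xyz']
def mec(P): 
    (c,r)=cv2.minEnclosingCircle(P[:,:2].astype(np.float32)); return np.round(c,1),round(r,1),len(P),np.round(P.mean(0),1)
if __name__=='__main__':
  crops=[]
  for n,(bu,bv),(cu,cv_) in(('scene',(244,167),(425,300)),('top',(393,258),(215,240))):
    f=pickle.load(open(n+'.pkl','rb')); W=pts(f); hsv=cv2.cvtColor(f['image'],cv2.COLOR_BGR2HSV)
    blue=cv2.inRange(hsv,(105,120,50),(130,255,255))>0
    m=np.zeros((480,640),bool); m[bv-30:bv+30,bu-30:bu+30]=1
    B=W[blue&m]; zt=np.percentile(B[:,2],90); print(n,'blue z90',zt,mec(B[B[:,2]>zt-5]), 'all',mec(B))
    m[:]=0; m[cv_-45:cv_+45,cu-45:cu+45]=1
    C=W[m]; print('coup',mec(C[(C[:,2]>79)&(C[:,2]<95)]), np.percentile(C[:,2],99))
    S=W[bv-70:bv+70,bu-60:bu+60].reshape(-1,3); S=S[(S[:,2]>60)&(S[:,2]<70)]; print('stand',cv2.minAreaRect(S[:,:2].astype(np.float32)))
    for nm,c in (('ochre',(281,307),),('black',(338,255)),('red',(351,189))) if n=='scene' else (('ochre',(302,185)),('black',(290,241)),('red',(312,299))):
        q=W[c[1]-25:c[1]+25,c[0]-25:c[0]+25].reshape(-1,3); q=q[(q[:,2]>66)&(q[:,2]<80)]; print(nm,mec(q))
    for a,b in((bu,bv),(cu,cv_)): crops.append(cv2.resize(f['image'][b-50:b+50,a-50:a+50],(290,290),interpolation=cv2.INTER_CUBIC))
  cv2.imwrite('pics/crop1.png',np.vstack([np.hstack(crops[:2]),np.hstack(crops[2:])]))
E
python3 m.py
```

```text
scene blue z90 126.56563661711898 (array([699.4,  28.2]), 297.7, 280, array([ 508. , -165. ,  135.8])) all (array([699.4,  28.2]), 297.7, 595, array([ 509.8, -163.5,  113.6]))
coup (array([549.5, 166.2]), 35.8, 444, array([537.2, 174.8,  84.1])) 86.65089541483941
stand ((473.9190368652344, -217.570068359375), (169.91319274902344, 168.0125274658203), 14.271796226501465)
ochre (array([656.2,   4.2]), 19.6, 546, array([656.8,   5.6,  72.2]))
black (array([539.6,  29. ]), 19.3, 477, array([540.7,  29.4,  72.1]))
red (array([425.4, -16.3]), 20.3, 402, array([427.1, -16.8,  72.1]))
top blue z90 125.4950193303498 (array([ 501.1, -170.7]), 16.3, 231, array([ 501.2, -170.6,  123.8])) all (array([ 500.7, -170.6]), 16.6, 302, array([ 499.5, -168. ,  116.7]))
coup (array([535.6, 174.7]), 20.4, 218, array([536.2, 175. ,  83.4])) 85.15172088167559
stand ((482.8977355957031, -212.44334411621094), (161.45960998535156, 182.13360595703125), 21.016145706176758)
ochre (array([655.4,   4.7]), 19.1, 275, array([654.9,   4.7,  71. ]))
black (array([538.9,  28.8]), 19.1, 288, array([538.4,  28.7,  71. ]))
red (array([425.1, -17.5]), 18.9, 301, array([424.9, -17.7,  71. ]))
```

View pics/crop1.png

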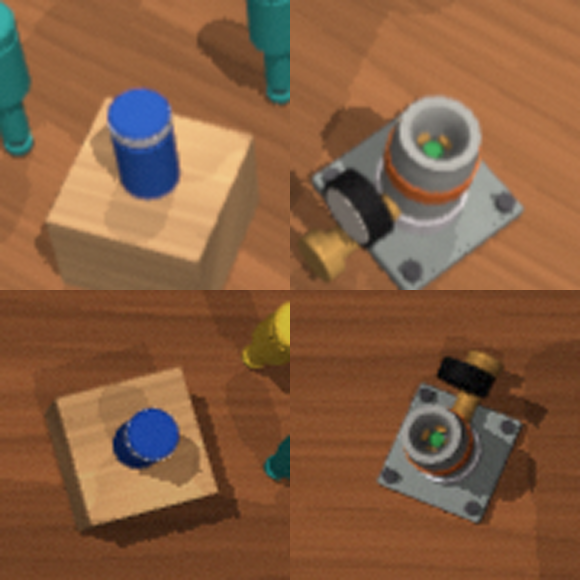

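The crops confirm the blue body with the pale band hanging in the stand, and the coupling with its open mouth and gauge. Trap axis is at about (501,-170), mouth at about (536,175).

```bash
cat >> h.py <<'E'
def to(p):
    s=manip.get_state(); R=cv2.Rodrigues(np.array(s['orientation']))[0]
    print('t',round(s['time_s'],2),'tcp',np.round(s['tool_pos'],1),'F',np.round(s['wrist_force'],1),'gap',round(s['finger_gap'],1),'grip',round(s['grip_force'],1),'zaxis',np.round(R[:,2],4),'q',np.round(s['joint_pos'],2))
    print('shift mm',np.round(R.T@(np.array(p)-s['tool_pos']),1))
E
python3 -c "
from h import *
to([501,-170.5,215])"
```

```text
t 0.1 tcp [ 168.1 -549.3  213.7] F [-0.2  0.7  0.2] gap 92.0 grip 0.0 zaxis [-2.0e-04  1.7e-03 -1.0e+00] q [-1.48  0.16  1.6  -0.    1.39 -0.21]
shift mm [ 429.2 -264.9   -0.7]
```

>>> arm_command(
  moves=[
    [0.01,-0.006,0,0,0,0],
    [0.03,-0.0185,0,0,0,0],
    [0.06,-0.037,0,0,0,0],
    [0.092,-0.057,0,0,0,0],
    [0.124,-0.0765,0,0,0,0],
    [0.156,-0.096,0,0,0,0],
    [0.188,-0.116,0,0,0,0],
    [0.22,-0.136,0,0,0,0],
    [0.252,-0.1555,0,0,0,0],
    [0.284,-0.175,0,0,0,0],
    [0.316,-0.195,0,0,0,0],
    [0.348,-0.215,0,0,0,0],
    [0.378,-0.233,0,0,0,0],
    [0.402,-0.248,0,0,0,0],
    [0.418,-0.258,0,0,0,0],
    [0.426,-0.263,0,0,0,0],
    [0.429,-0.265,0,0,0,0],
    [0.429,-0.265,0,0,0,0],
    [0.429,-0.265,0,0,0,0],
  ],
  gripper=1.0,
)

```text
time_s: 1.68
tool_pos: [500.3, -171.5, 214.5]
orientation: [3.107, 0.463, -0.001]
wrist_force: [-0.2, -0.4, -0.2]
finger_gap: 92.0
grip_force: 0.0
```

```bash
cat > w.py <<'E'
from h import *
import sys
to([501,-170.5,82]); s=manip.get_state(); f=manip.grab_frame('wrist')
cv2.imwrite(f'pics/{sys.argv[1]}.png',f['image'])
import pickle; pickle.dump((s,f),open(sys.argv[1]+'.pkl','wb')); print(f['tool_from_camera'],f['fx'],f['cx'],f['cy'])
E
python3 w.py w1
```

```text
t 1.68 tcp [ 500.3 -171.5  214.5] F [-0.2 -0.4 -0.2] gap 92.0 grip 0.0 zaxis [-5.e-04 -2.e-04 -1.e+00] q [-0.56  0.04  1.73 -0.    1.38  0.72]
shift mm [  1.   -0.8 132.5]
[[ 2.00371150e-04 -9.65186127e-01 -2.61563952e-01  7.41507762e+01]
 [ 9.99999087e-01  5.42870251e-04 -1.23717303e-03 -8.39221554e-01]
 [ 1.33609754e-03 -2.61563465e-01  9.65185354e-01 -1.71421113e+02]
 [ 0.00000000e+00  0.00000000e+00  0.00000000e+00  1.00000000e+00]] 371.64829954431775 319.93490311233495 241.11631949518272
```

View pics/w1.png

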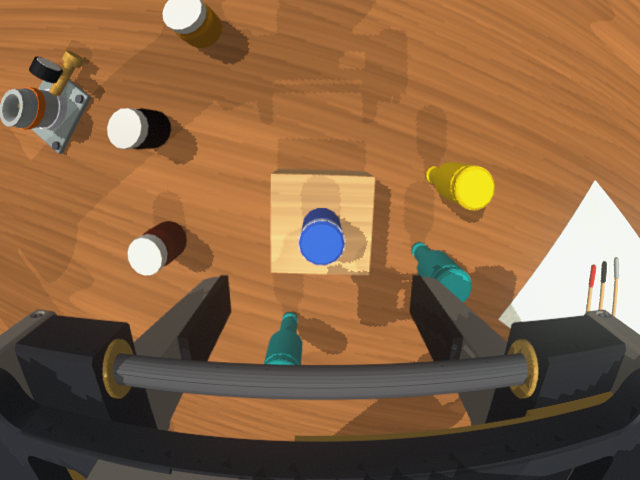

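The wrist view shows the blue top at about (322,241) between the fingers, with the teal at (440,270) and (285,345) and the yellow at (470,185) well clear. I'll measure the top disc by ray.

```bash
cat >> h.py <<'E'
def wray(s,f,u,v,z):
    T=np.array(f['tool_from_camera']); x=(u-f['cx'])/f['fx']; y=(v-f['cy'])/f['fy']; t=np.hypot(x,y)
    k=np.sin(t)/t if t>1e-9 else 1; d=np.array([x*k,y*k,np.cos(t)])
    R=cv2.Rodrigues(np.array(s['orientation']))[0]
    c=R@T[:3,3]+s['tool_pos']; r=R@T[:3,:3]@d
    return c+r*((z-c[2])/r[2])
E
python3 - <<'E'
from h import *
import pickle
s,f=pickle.load(open('w1.pkl','rb')); hsv=cv2.cvtColor(f['image'],cv2.COLOR_BGR2HSV)
print(hsv[245,322],hsv[215,322])
m=cv2.inRange(hsv,(100,120,40),(130,255,255)); m[:190]=0;m[290:]=0; m[:,:280]=0;m[:,370:]=0
print('side+top bbox',cv2.boundingRect(m))
t=m&cv2.inRange(hsv[...,2],int(hsv[245,322,2])-25,255); t=cv2.morphologyEx(t,cv2.MORPH_OPEN,np.ones((5,5)))
c=max(cv2.findContours(t,0,1)[0],key=cv2.contourArea)
P=np.array([wray(s,f,u,v,125)[:2] for u,v in c[:,0]],np.float32); print(cv2.minEnclosingCircle(P))
# mouth: depth-based in wrist view unavailable at edge; stand corners onto z=65
for u,v in((271,174),(375,176),(372,275),(271,272)): print(wray(s,f,u,v,65))
# lock ring view: scene, mouth from rays with rim contour
E
```

```text
[110 179 224] [115 136 114]
side+top bbox (299, 209, 45, 55)
((501.84991455078125, -169.9691162109375), 15.78343677520752)
[ 532.86040936 -115.91604063   65.        ]
[ 557.63204662 -202.69438815   65.        ]
[ 470.61221201 -229.67804701   65.        ]
[ 446.15176799 -139.50970965   65.        ]
```

>>> arm_command(
  moves=[
    [0.0005,0,0.008,0,0,0],
    [0.001,0,0.025,0,0,0],
    [0.0013,-0.0009,0.045,0,0,0],
    [0.0013,-0.0009,0.065,0,0,0],
    [0.0013,-0.0009,0.085,0,0,0],
    [0.0013,-0.0009,0.105,0,0,0],
    [0.0013,-0.0009,0.12,0,0,0],
    [0.0013,-0.0009,0.13,0,0,0],
    [0.0013,-0.0009,0.1335,0,0,0],
    [0.0013,-0.0009,0.1335,0,0,0],
    [0.0013,-0.0009,0.1335,0,0,0],
  ],
  gripper=1.0,
)

```text
time_s: 2.65
tool_pos: [502.2, -170.2, 81.7]
orientation: [3.106, 0.464, 0.001]
wrist_force: [0.0, -0.2, 0.4]
finger_gap: 91.5
grip_force: 0.0
```

>>> arm_command(
  moves=[
    [0,0,0,0,0,0],
    [0,0,0,0,0,0],
    [0,0,0,0,0,0],
    [0,0,0,0,0,0],
    [0,0,0,0,0,0],
    [0,0,0,0,0,0],
    [0,0,0,0,0,0],
    [0,0,0,0,0,0],
    [0,0,0,0,0,0],
    [0,0,0,0,0,0],
  ],
  gripper=0.0,
  squeeze=45,
)

```text
time_s: 3.48
tool_pos: [502.0, -169.9, 81.1]
orientation: [3.107, 0.464, 0.0]
wrist_force: [-0.1, -1.4, 0.0]
finger_gap: 33.3
grip_force: 45.0
```

```bash
python3 -c "
from h import *
to([501.5,-170.3,81])"
```

```text
t 3.48 tcp [ 502.  -169.9   81.1] F [-0.1 -1.4  0. ] gap 33.3 grip 45.0 zaxis [ 2.e-04 -2.e-04 -1.e+00] q [-0.55  0.19  1.84 -0.    1.11  0.72]
shift mm [-0.6  0.3  0.1]
```

>>> arm_command(
  moves=[
    [0,0,-0.004,0,0,0],
    [0,0,-0.012,0,0,0],
    [0,0,-0.024,0,0,0],
    [0,0,-0.04,0,0,0],
    [0,0,-0.058,0,0,0],
    [0,0,-0.076,0,0,0],
    [0,0,-0.094,0,0,0],
    [0,0,-0.112,0,0,0],
    [0,0,-0.127,0,0,0],
    [0,0,-0.136,0,0,0],
    [0,0,-0.14,0,0,0],
    [0,0,-0.14,0,0,0],
    [0,0,-0.14,0,0,0],
  ],
)

```text
time_s: 4.57
tool_pos: [501.5, -169.6, 220.6]
orientation: [-3.107, -0.464, 0.001]
wrist_force: [0.0, -0.0, -1.3]
finger_gap: 33.8
grip_force: 45.0
```

```bash
python3 -c "
from h import *
import pickle
to([536,174.8,220])
# mouth from wrist view w1: rim ellipse outer
s,f=pickle.load(open('w1.pkl','rb'))
print('mouth approx from w1', wray(s,f,18,109,85))
"
```

```text
t 4.57 tcp [ 501.5 -169.6  220.6] F [ 0.  -0.  -1.3] gap 33.8 grip 45.0 zaxis [-8.e-04  5.e-04 -1.e+00] q [-0.55  0.04  1.72 -0.    1.39  0.72]
shift mm [ 133.7 -319.2    0.7]
mouth approx from w1 [536.5295732 164.3835587  85.       ]
```

>>> arm_command(
  moves=[
    [0.003,-0.01,0,0,0,0],
    [0.009,-0.028,0,0,0,0],
    [0.018,-0.055,0,0,0,0],
    [0.028,-0.086,0,0,0,0],
    [0.038,-0.117,0,0,0,0],
    [0.048,-0.148,0,0,0,0],
    [0.058,-0.179,0,0,0,0],
    [0.068,-0.21,0,0,0,0],
    [0.078,-0.241,0,0,0,0],
    [0.087,-0.27,0,0,0,0],
    [0.095,-0.294,0,0,0,0],
    [0.1,-0.31,0,0,0,0],
    [0.103,-0.319,0,0,0,0],
    [0.103,-0.319,0,0,0,0],
    [0.103,-0.319,0,0,0,0],
    [0.103,-0.319,0,0,0,0],
  ],
)

```text
time_s: 5.9
tool_pos: [506.9, 164.6, 220.7]
orientation: [3.107, 0.463, -0.001]
wrist_force: [0.1, -0.1, -1.6]
finger_gap: 33.6
grip_force: 45.0
```

```bash
python3 w.py w2
```

```text
t 5.9 tcp [506.9 164.6 220.7] F [ 0.1 -0.1 -1.6] gap 33.6 grip 45.0 zaxis [-7.e-04 -6.e-04 -1.e+00] q [ 0.09  0.05  1.71 -0.    1.39  1.36]
shift mm [-103.3  318.7  138.9]
[[ 2.00441685e-04 -9.65186073e-01 -2.61564149e-01  7.41502414e+01]
 [ 9.99999087e-01  5.42982046e-04 -1.23731485e-03 -8.38921952e-01]
 [ 1.33626370e-03 -2.61563662e-01  9.65185301e-01 -1.71421410e+02]
 [ 0.00000000e+00  0.00000000e+00  0.00000000e+00  1.00000000e+00]] 371.64829954431775 319.93490311233495 241.11631949518272
```

View pics/w2.png

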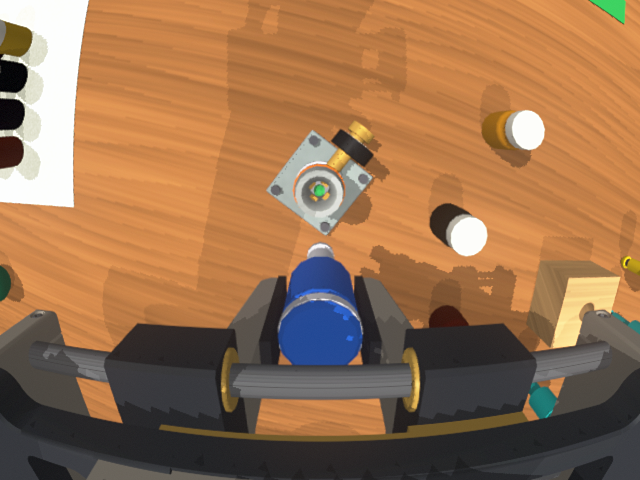

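The mouth is at about (319,190), and the trap's nose is at about (320,248), held straight. Next, a fine relative measurement.

```bash
cat > rim.py <<'E'
from h import *
import pickle,sys
s,f=pickle.load(open(sys.argv[1]+'.pkl','rb')); cu,cv_=int(sys.argv[2]),int(sys.argv[3])
T=np.array(f['tool_from_camera']); R=cv2.Rodrigues(np.array(s['orientation']))[0]
def P(u,v):
    x=(u-f['cx'])/f['fx']; y=(v-f['cy'])/f['fy']; t=np.hypot(x,y); k=np.tan(t)/t
    d=np.stack([x*k,y*k,np.ones_like(x)],-1)*f['depth'][v,u][...,None]
    return (d@T[:3,:3].T+T[:3,3])@R.T+s['tool_pos']
def fit(Q):
    A=np.c_[2*Q[:,:2],np.ones(len(Q))]; c=np.linalg.lstsq(A,(Q[:,:2]**2).sum(1),rcond=None)[0]; return c[:2],np.sqrt(c[2]+c[:2]@c[:2])
v,u=np.mgrid[cv_-40:cv_+40,cu-40:cu+40]; W=P(u,v); m=(W[...,2]>81)&(W[...,2]<90)
Q=W[m]; Q=Q[np.hypot(*(Q[:,:2]-np.median(Q[:,:2],0)).T)<26]
print('rim mec',cv2.minEnclosingCircle(Q[:,:2].astype(np.float32)),'fit',fit(Q),'z',np.median(Q[:,2]),len(Q))
# grey blob outline (rim outer edge) by rays on z=85
if len(sys.argv)>4:
    tu,tv=int(sys.argv[4]),int(sys.argv[5]); v,u=np.mgrid[tv-8:tv+25,tu-25:tu+26]; W=P(u,v).reshape(-1,3)
    TB=(W-s['tool_pos'])@R; m=(np.hypot(TB[:,0],TB[:,1])<30)&(TB[:,2]>10)
    for a,b in((70,76),(40,70),(22,34)):
        q=TB[(TB[:,2]>a)&(TB[:,2]<b)&(np.hypot(TB[:,0],TB[:,1])<30)]
        if len(q)>8: print('tool z',a,b,'min/max',q.min(0),q.max(0),len(q))
I=f['image'][cv_-45:cv_+85,cu-80:cu+80]; cv2.imwrite(f'pics/{sys.argv[1]}c.png',cv2.resize(I,None,fx=4.5,fy=4.5,interpolation=cv2.INTER_CUBIC))
E
python3 rim.py w2 319 190 320 250
```

```text
rim mec ((536.8394775390625, 176.4353790283203), 20.274465560913086) fit (array([537.05485725, 176.21219853]), np.float64(16.229607735514666)) z 85.94054275397723 1188
tool z 40 70 min/max [-0.12991132 -9.78259498 40.09782419] [ 9.23955699  8.23254277 69.94649438] 314
```

View pics/w2c.png

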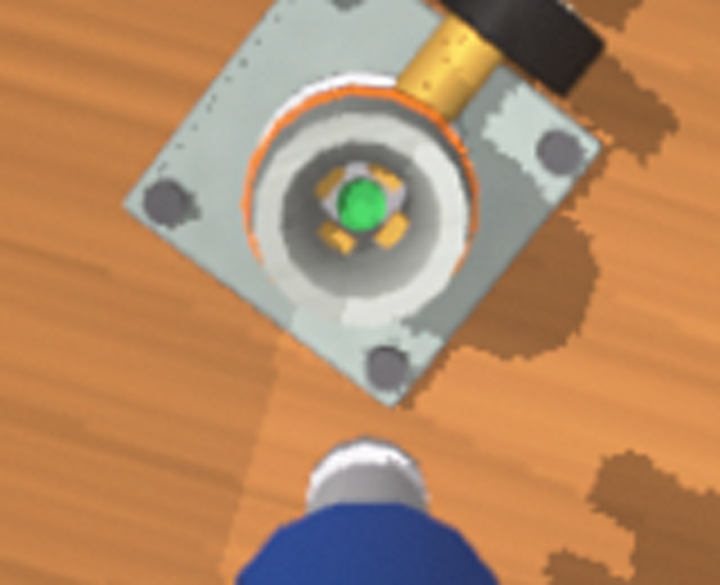

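```bash
python3 -c "
from h import *
import pickle
s,f=pickle.load(open('w2.pkl','rb')); print(wray(s,f,319.3,193.3,85)); to([536.8,175.4,167])"
```

```text
[537.01963085 175.56928985  85.        ]
t 5.95 tcp [507.  164.4 220.9] F [-0.2  0.5  0. ] gap 33.2 grip 45.0 zaxis [-4.e-04 -4.e-04 -1.e+00] q [ 0.09  0.05  1.71 -0.    1.39  1.36]
shift mm [31.7 -1.8 53.9]
```

>>> arm_command(
  moves=[
    [0.006,0,0,0,0,0],
    [0.016,-0.001,0,0,0,0],
    [0.026,-0.0015,0.002,0,0,0],
    [0.031,-0.0017,0.008,0,0,0],
    [0.0317,-0.0017,0.018,0,0,0],
    [0.0317,-0.0017,0.03,0,0,0],
    [0.0317,-0.0017,0.04,0,0,0],
    [0.0317,-0.0017,0.048,0,0,0],
    [0.0317,-0.0017,0.051,0,0,0],
    [0.0317,-0.0017,0.051,0,0,0],
    [0.0317,-0.0017,0.051,0,0,0],
    [0.0317,-0.0017,0.051,0,0,0],
  ],
)

```text
time_s: 6.95
tool_pos: [537.3, 176.4, 170.8]
orientation: [3.107, 0.465, 0.002]
wrist_force: [0.6, -0.8, -1.4]
finger_gap: 33.3
grip_force: 45.0
```

```bash
python3 w.py w3; python3 rim.py w3 319 220
```

```text
t 6.95 tcp [537.3 176.4 170.8] F [ 0.6 -0.8 -1.4] gap 33.3 grip 45.0 zaxis [ 1.3e-03  1.0e-04 -1.0e+00] q [0.1  0.17 1.67 0.   1.3  1.38]
shift mm [-136.3  321.1   88.7]
[[ 1.97627329e-04 -9.65186378e-01 -2.61563026e-01  7.41538053e+01]
 [ 9.99999088e-01  5.40110572e-04 -1.23748461e-03 -8.38738591e-01]
 [ 1.33567624e-03 -2.61562543e-01  9.65185605e-01 -1.71420809e+02]
 [ 0.00000000e+00  0.00000000e+00  0.00000000e+00  1.00000000e+00]] 371.64829954431775 319.93490311233495 241.11631949518272
rim mec ((537.395263671875, 176.26409912109375), 20.120697021484375) fit (array([538.23575943, 176.44280703]), np.float64(15.98081795949745)) z 85.90967579498988 1057
```

View pics/w3c.png

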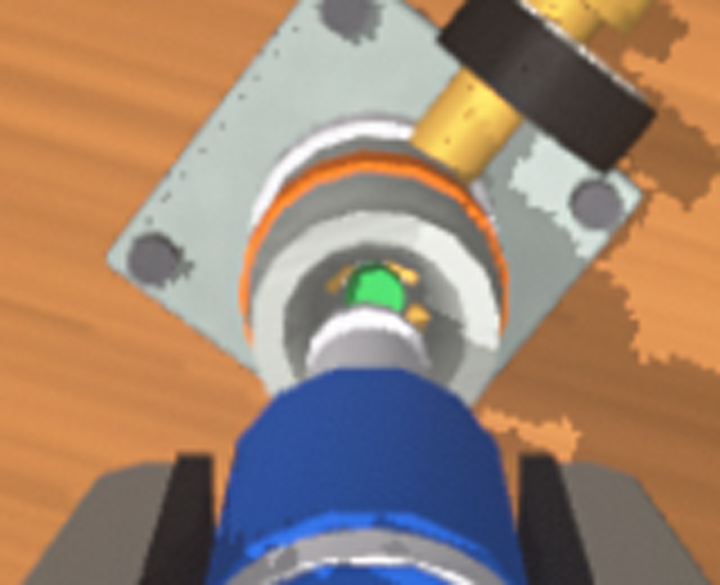

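The nose sits about 1.5 mm left of the bore centre (crop x 368 against 377), so I'll shift by +y and start down.

>>> arm_command(
  moves=[
    [-0.0004,0.0012,0,0,0,0],
    [-0.0004,0.0012,0.002,0,0,0],
    [-0.0004,0.0012,0.005,0,0,0],
    [-0.0004,0.0012,0.008,0,0,0],
    [-0.0004,0.0012,0.011,0,0,0],
    [-0.0004,0.0012,0.013,0,0,0],
    [-0.0004,0.0012,0.015,0,0,0],
    [-0.0004,0.0012,0.0165,0,0,0],
    [-0.0004,0.0012,0.018,0,0,0],
    [-0.0004,0.0012,0.018,0,0,0],
  ],
)

```text
time_s: 7.83
tool_pos: [536.7, 175.1, 151.7]
orientation: [-3.107, -0.465, 0.001]
wrist_force: [0.3, -1.0, -1.8]
finger_gap: 33.1
grip_force: 45.0
```

>>> arm_command(
  moves=[
    [0,0,0.0015,0,0,0],
    [0,0,0.003,0,0,0],
    [0,0,0.0045,0,0,0],
    [0,0,0.006,0,0,0],
    [0,0,0.0075,0,0,0],
    [0,0,0.0075,0,0,0],
  ],
)

```text
time_s: 8.33
tool_pos: [536.6, 175.1, 144.2]
orientation: [-3.107, -0.465, 0.001]
wrist_force: [-0.2, -0.1, -1.5]
finger_gap: 33.4
grip_force: 45.0
```

>>> arm_command(
  moves=[
    [0,0,0.001,0,0,0],
    [0,0,0.002,0,0,0],
    [0,0,0.003,0,0,0],
    [0,0,0.004,0,0,0],
    [0,0,0.004,0,0,0],
  ],
)

```text
time_s: 8.75
tool_pos: [536.7, 175.1, 140.3]
orientation: [-3.107, -0.465, 0.001]
wrist_force: [-0.3, 0.2, -1.1]
finger_gap: 33.3
grip_force: 45.0
```

>>> arm_command(
  moves=[
    [0,0,0.001,0,0,0],
    [0,0,0.002,0,0,0],
    [0,0,0.003,0,0,0],
    [0,0,0.003,0,0,0],
  ],
)

```text
time_s: 9.08
tool_pos: [537.1, 175.1, 138.2]
orientation: [-3.107, -0.465, -0.001]
wrist_force: [-1.5, 0.9, 2.8]
finger_gap: 33.2
grip_force: 45.0
```

>>> arm_command(
  moves=[
    [0,0,0.001,0,0,0],
    [0,0,0.002,0,0,0],
    [0,0,0.003,0,0,0],
    [0,0,0.004,0,0,0],
    [0,0,0.004,0,0,0],
  ],
)

```text
time_s: 9.5
tool_pos: [537.1, 175.1, 134.1]
orientation: [-3.107, -0.464, -0.001]
wrist_force: [-1.5, 0.0, 4.6]
finger_gap: 33.5
grip_force: 45.0
```

>>> arm_command(
  moves=[
    [0,0,0.001,0,0,0],
    [0,0,0.002,0,0,0],
    [0,0,0.003,0,0,0],
    [0,0,0.004,0,0,0],
    [0,0,0.004,0,0,0],
  ],
)

```text
time_s: 9.92
tool_pos: [537.1, 175.1, 130.0]
orientation: [3.107, 0.465, 0.001]
wrist_force: [-1.5, 0.1, 4.8]
finger_gap: 33.4
grip_force: 45.0
```

>>> arm_command(
  moves=[
    [0,0,0.001,0,0,0],
    [0,0,0.002,0,0,0],
    [0,0,0.003,0,0,0],
    [0,0,0.004,0,0,0],
    [0,0,0.004,0,0,0],
  ],
)

```text
time_s: 10.33
tool_pos: [537.1, 175.1, 125.9]
orientation: [-3.107, -0.465, -0.001]
wrist_force: [-1.6, 0.2, 5.0]
finger_gap: 33.7
grip_force: 45.0
```

>>> arm_command(
  moves=[
    [0,0,0.0005,0,0,0],
    [0,0,0.001,0,0,0],
    [0,0,0.001,0,0,0],
  ],
)

```text
time_s: 10.58
tool_pos: [537.1, 175.1, 125.0]
orientation: [-3.107, -0.465, -0.001]
wrist_force: [-0.9, 0.6, 5.4]
finger_gap: 33.1
grip_force: 45.0
```

>>> arm_command(
  moves=[
    [0,0,0.0005,0,0,0],
    [0,0,0.0005,0,0,0],
  ],
)

```text
time_s: 10.75
tool_pos: [537.1, 175.2, 124.5]
orientation: [3.107, 0.465, 0.001]
wrist_force: [-2.0, 0.4, 5.5]
finger_gap: 33.3
grip_force: 45.0
```

>>> arm_command(
  moves=[
    [0,0,0.0005,0,0,0],
    [0,0,0.0005,0,0,0],
  ],
)

```text
time_s: 10.92
tool_pos: [537.2, 175.1, 124.4]
orientation: [-3.107, -0.465, -0.001]
wrist_force: [-2.0, 0.2, 6.6]
finger_gap: 33.0
grip_force: 45.0
```

>>> arm_command(
  moves=[
    [0,0,0.0004,0,0,0],
    [0,0,0.0004,0,0,0],
  ],
)

```text
time_s: 11.08
tool_pos: [537.3, 175.2, 124.4]
orientation: [-3.107, -0.465, -0.002]
wrist_force: [-2.5, -0.7, 8.4]
finger_gap: 33.3
grip_force: 45.0
```

>>> arm_command(
  moves=[
    [0,0,0.0005,0,0,0],
    [0,0,0.0005,0,0,0],
  ],
)

```text
time_s: 11.25
tool_pos: [537.5, 175.2, 124.4]
orientation: [-3.107, -0.465, -0.002]
wrist_force: [-3.8, 0.0, 11.3]
finger_gap: 33.4
grip_force: 45.0
```

>>> arm_command(
  moves=[
    [0,0,0.0005,0,0,0],
    [0,0,0.0005,0,0,0],
  ],
)

```text
time_s: 11.42
tool_pos: [537.6, 175.3, 124.3]
orientation: [3.107, 0.465, 0.003]
wrist_force: [-4.5, -1.1, 14.2]
finger_gap: 33.4
grip_force: 45.0
```

>>> arm_command(
  moves=[
    [0,0,0.0004,0,0,0],
    [0,0,0.0004,0,0,0],
  ],
)

```text
time_s: 11.58
tool_pos: [537.7, 175.3, 124.3]
orientation: [3.107, 0.465, 0.003]
wrist_force: [-4.8, -1.0, 14.9]
finger_gap: 33.1
grip_force: 45.0
```

>>> arm_command(
  moves=[
    [0,0,-0.001,0,0,0],
    [0,0,-0.002,0,0,0],
    [0,0,-0.003,0,0,0],
    [0,0,-0.004,0,0,0],
    [0,0,-0.004,0,0,0],
  ],
)

```text
time_s: 12.0
tool_pos: [537.2, 175.1, 126.4]
orientation: [3.107, 0.465, 0.001]
wrist_force: [-0.3, 0.0, 5.7]
finger_gap: 33.6
grip_force: 45.0
```

>>> arm_command(
  moves=[
    [0,0,-0.001,0,0,0],
    [0,0,-0.002,0,0,0],
    [0,0,-0.002,0,0,0],
  ],
)

```text
time_s: 12.25
tool_pos: [537.0, 175.1, 127.9]
orientation: [3.107, 0.464, 0.001]
wrist_force: [-2.0, -0.5, 4.9]
finger_gap: 33.5
grip_force: 45.0
```

>>> arm_command(
  moves=[
    [0,0,-0.001,0,0,0],
    [0,0,-0.002,0,0,0],
    [0,0,-0.003,0,0,0],
    [0,0,-0.003,0,0,0],
  ],
)

```text
time_s: 12.58
tool_pos: [536.5, 175.0, 129.7]
orientation: [-3.107, -0.464, 0.001]
wrist_force: [2.6, 0.8, -6.9]
finger_gap: 33.2
grip_force: 45.0
```

>>> arm_command(
  moves=[
    [0,0,-0.0005,0,0,0],
    [0,0,-0.001,0,0,0],
    [0,0,-0.0015,0,0,0],
    [0,0,-0.002,0,0,0],
    [0,0,-0.002,0,0,0],
  ],
)

```text
time_s: 13.0
tool_pos: [536.5, 175.0, 132.3]
orientation: [3.107, 0.465, -0.001]
wrist_force: [2.7, 0.3, -11.1]
finger_gap: 33.5
grip_force: 45.0
```

>>> arm_command(
  moves=[
    [0,0,-0.0005,0,0,0],
    [0,0,-0.001,0,0,0],
    [0,0,-0.0015,0,0,0],
    [0,0,-0.0015,0,0,0],
  ],
)

```text
time_s: 13.33
tool_pos: [536.5, 175.0, 134.0]
orientation: [3.107, 0.465, -0.001]
wrist_force: [2.8, 0.2, -12.0]
finger_gap: 33.3
grip_force: 45.0
```

The lock is taking the load: pull is about 10.5 N net with roughly 4 mm of give. I'll hold that for over a second.

>>> arm_command(
  moves=[
    [0,0,0,0,0,0],
    [0,0,0,0,0,0],
    [0,0,0,0,0,0],
    [0,0,0,0,0,0],
    [0,0,0,0,0,0],
    [0,0,0,0,0,0],
    [0,0,0,0,0,0],
    [0,0,0,0,0,0],
    [0,0,0,0,0,0],
    [0,0,0,0,0,0],
    [0,0,0,0,0,0],
    [0,0,0,0,0,0],
    [0,0,0,0,0,0],
    [0,0,0,0,0,0],
    [0,0,0,0,0,0],
    [0,0,0,0,0,0],
    [0,0,0,0,0,0],
  ],
)

```text
time_s: 14.75
tool_pos: [536.7, 175.1, 134.2]
orientation: [-3.107, -0.464, 0.0]
wrist_force: [0.9, 0.6, -12.9]
finger_gap: 33.6
grip_force: 45.0
```

>>> arm_command(
  moves=[
    [0,0,0.001,0,0,0],
    [0,0,0.002,0,0,0],
    [0,0,0.003,0,0,0],
    [0,0,0.004,0,0,0],
    [0,0,0.005,0,0,0],
    [0,0,0.0055,0,0,0],
    [0,0,0.0055,0,0,0],
  ],
)

```text
time_s: 15.33
tool_pos: [537.0, 175.1, 129.2]
orientation: [-3.107, -0.464, -0.001]
wrist_force: [-0.4, -0.3, -6.5]
finger_gap: 33.4
grip_force: 45.0
```

>>> arm_command(
  moves=[
    [0,0,0.0005,0,0,0],
    [0,0,0.001,0,0,0],
    [0,0,0.001,0,0,0],
  ],
)

```text
time_s: 15.58
tool_pos: [537.1, 175.1, 128.2]
orientation: [-3.107, -0.464, -0.001]
wrist_force: [-1.6, -0.4, -5.0]
finger_gap: 33.3
grip_force: 45.0
```

>>> arm_command(
  moves=[
    [0,0,0.0005,0,0,0],
    [0,0,0.001,0,0,0],
    [0,0,0.001,0,0,0],
  ],
)

```text
time_s: 15.83
tool_pos: [537.4, 175.2, 128.0]
orientation: [3.107, 0.465, 0.002]
wrist_force: [-3.5, -0.0, 2.2]
finger_gap: 33.5
grip_force: 45.0
```

>>> arm_command(
  moves=[
    [-0.0005,0,-0.0003,0,0,0],
    [-0.0005,0,-0.0003,0,0,0],
  ],
)

```text
time_s: 16.0
tool_pos: [537.1, 175.1, 128.0]
orientation: [-3.107, -0.464, -0.003]
wrist_force: [-1.8, 1.5, 3.1]
finger_gap: 33.1
grip_force: 45.0
```

>>> arm_command(
  moves=[
    [0,0,0,0,0,0],
    [0,0,0,0,0,0],
    [0,0,0,0,0,0],
    [0,0,0,0,0,0],
    [0,0,0,0,0,0],
    [0,0,0,0,0,0],
    [0,0,0,0,0,0],
    [0,0,0,0,0,0],
  ],
  gripper=1.0,
)

```text
time_s: 16.67
tool_pos: [536.4, 174.9, 127.1]
orientation: [3.107, 0.465, 0.0]
wrist_force: [-0.2, 0.1, 0.4]
finger_gap: 84.5
grip_force: 0.0
```

>>> arm_command(
  moves=[
    [0,0,-0.005,0,0,0],
    [0,0,-0.015,0,0,0],
    [0,0,-0.03,0,0,0],
    [0,0,-0.045,0,0,0],
    [0,0,-0.065,0,0,0],
    [0,0,-0.085,0,0,0],
    [0,0,-0.1,0,0,0],
    [0,0,-0.11,0,0,0],
    [0,0,-0.115,0,0,0],
    [0,0,-0.115,0,0,0],
  ],
)

```text
time_s: 17.5
tool_pos: [537.0, 175.0, 243.7]
orientation: [3.107, 0.464, 0.004]
wrist_force: [-0.1, 0.2, -0.5]
finger_gap: 92.1
grip_force: 0.0
```

Run:
```python
from h import *
from m import pts,mec
to([537,175,240])
f=manip.grab_frame('scene'); W=pts(f); hsv=cv2.cvtColor(f['image'],cv2.COLOR_BGR2HSV)
b=(cv2.inRange(hsv,(105,120,50),(130,255,255))>0); b&=(np.hypot(W[...,0]-537,W[...,1]-175)<40)
print('blue',mec(W[b]),W[b].min(0),W[b].max(0))
for nm,c in (('ochre',(281,307),),('black',(338,255)),('red',(351,189))):
    q=W[c[1]-25:c[1]+25,c[0]-25:c[0]+25].reshape(-1,3); q=q[(q[:,2]>66)&(q[:,2]<80)]; print(nm,mec(q))
cv2.imwrite('pics/s2.png',f['image'][100:460,200:600])
```

```text
t 17.5 tcp [537.  175.  243.7] F [-0.1  0.2 -0.5] gap 92.1 grip 0.0 zaxis [ 2.6e-03  3.0e-04 -1.0e+00] q [0.1  0.11 1.59 0.   1.44 1.38]
shift mm [-0.1 -0.   3.7]
blue (array([536.6, 175.2]), 17.1, 786, array([542.4, 176.1, 157.7])) [520.46566018 159.36043965 113.81158516] [553.68968886 191.29074201 175.35986787]
ochre (array([656.1,   5.1]), 19.4, 546, array([656.9,   5.7,  72.3]))
black (array([539.2,  28.5]), 20.1, 478, array([540.6,  29.5,  72.1]))
red (array([425.4, -17.1]), 20.4, 398, array([427.1, -17. ,  72. ]))
```

View pics/s2.png

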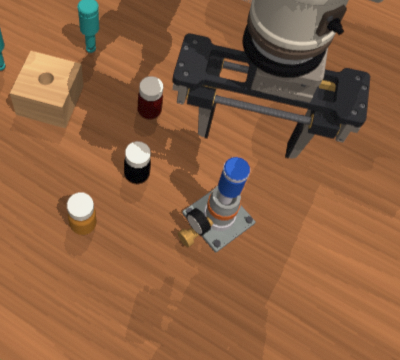

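The picture shows the trap upright in the coupling at about (233,180), with its top at about 174 mm (tip about 53 mm, inside the locked range). The jars have not moved, the stand is empty and the gripper is clear.

```bash
python3 -c "
from plant import manip
print(manip.hand_in())"
```

```text
the job is handed in; nothing more can be done
None
```

The moisture trap is locked in the coupling and upright: I pushed it to the hard stop at about 16 N, tugged it to about 11 N with roughly 4 mm of give for over a second, then released it; the jars did not move, and the job is handed in.

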